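# Clamp a bearing housing in the parts-store vise

### The job

Stand the bearing housing upright on the bed of the machine vise, between its open jaws, centred along the jaws and with its two flat sides facing them. Then wind the crank clockwise (seen from the handle end) until the sliding jaw has pushed the housing up against the fixed jaw and the crank is wound up tight, so that the housing stays firmly clamped when you let go. Leave the bin, carton, wrench and bottle where they are.

Things in the scene. Friction and masses are not known exactly. Their poses are not given: they have to be found in the camera images.
- vise: dark steel machine vise fixed on a wooden riser (200 x 150 x 25 mm). Origin on the bench; x runs along the screw from crank end (-x) to fixed jaw (+x), z up. Flat bed at z = 70 mm. Fixed jaw's face at x = 60; jaws 100 wide (y -50 to 50), tops at z = 98. Screw axis at y = 0, z = 82. Screw yoke (60 wide, top at z = 95) at x = -65 to -45.
- jaw: sliding jaw, 100 mm wide, 28 high above the bed, 36 thick with its rubber layer and carrier; origin at the foot of its clamping face, at y = 0; axes as the vise. Face at vise x = -2 mm at crank 0; moves towards the fixed jaw 15 mm per turn. The rubber gives at 8 N/mm: after the jaw meets the housing the crank winds on for about 5 mm more.
- crank (a joint): crank angle (rad): 0 = arm straight up, jaws 62 mm apart; grows clockwise seen from the handle end (looking along vise +x), closing the jaw. At angle a the handle's axis is at vise y = -40 sin(a), z = 82 + 40 cos(a) mm. The jaw meets the 34 mm housing at about 11.7; end stop 13.8. Stays where left; turns with about 5 N at the handle.
- handle_grip (a point): middle of the crank's wooden handle, a freely revolving sleeve, 16 mm in diameter, 70 long, parallel to the screw and pointing away from the vise (vise x -156 to -86 mm; this point at x = -130), 40 mm off the screw axis. The crank arm behind it fills vise x -85 to -75.
- housing: light-alloy pillow-block bearing housing, 0.5 kg, symmetrical: foot 34 mm thick (x), 120 long (y), 18 high; on it a round housing of radius 30, axis along x, 34 thick, centred 40 mm above the underside (top at 70). The flat sides are the two x faces. Origin: centre of the underside, z up. It starts standing on the bench.
- bin: blue open plastic bin, 200 x 130 x 75 mm, bystander; origin at the centre of its underside
- carton: white carton, 110 x 130 x 70 mm, bystander; origin at the centre of its underside
- wrench: steel wrench 180 mm long lying flat along its x axis, bystander
- oil: grey bottle, 60 mm in diameter, 150 mm high, bystander; origin at the centre of its underside
There are look-alikes about, which are no part of the job. Of the things like the housing, leave any that is pink; of the rest the larger one is meant.

How it is judged (in metres and radians):
At the end, for the whole second after the job is handed in: The housing stands upright (within 4.5 degrees) on the vise bed (underside within 4 mm of it), within 20 mm of centred along the jaws, flat sides facing the jaws (within 5.7 degrees), up against the fixed jaw (within 6 mm), at rest, and the sliding jaw presses on it with more than 12 N (z of housing in the frame of vise between 0.066 and 0.074 m and y of housing in the frame of vise between -0.02 and 0.02 m and x of housing in the frame of vise between 0.037 and 0.049 m and angle between the x axis of housing and the x axis of vise, either way round below 0.1 rad and angle between housing's own z axis and vertical below 0.08 rad and contact force between jaw and housing above 12 N and linear speed of housing below 0.01 m/s); the robot touches nothing.
It fails at once if the bin, carton, wrench or bottle is moved by more than 30 mm (distance of any of bin, carton, wrench, oil from where it was at the start of the episode above 0.03 m).
It also fails if it takes over 64 s, if anything falls off the work surface, if the arm or the gripper's body presses on something with over 40 N, if the wrist force passes 120 N, or if a joint passes its speed limit or range.

### The arm

A 6-joint arm with a two-finger parallel gripper is mounted at the origin on the work surface. World frame = base frame: x ahead of the robot, y to its left, z up, the work surface at z = 0. Lengths are in mm, angles in degrees, forces in N, time in s.
With the tool pointing down it reaches from about 375 to 900 mm from the base axis. Payload 3.1 kg.
Tool frame: the origin (TCP) lies midway between the tips of the shut fingers; the grasp point (between the pads) lies 19 mm behind it; z points along the fingers, y is the line along which they close (so a half turn about z gives the same grasp; the last joint's range is limited). The gripper opens to 85 mm and grips with 20 to 120 N. Pads are 22 mm wide; open, the fingers measure 114 mm over their backs; the gripper's body (76 mm by 85 mm) begins 54 mm behind the grasp point. The pads swing forward as they close: fully open they stand 13 mm farther back than shut.
Start: joints at [57.095, 30.224, 82.088, -0, 67.689, -10.227], TCP at [240.925, 576.673, 231.31] pointing down, gripper open.
Joint ranges: [-176.69, 176.69], [-43.24, 126.21], [12.49, 139.97], [-82, 262], [0, 151.66], [-163.58, 163.58]. Speed limits (degrees/s): [159.86, 159.86, 180, 180, 180, 180].

### API

Orientations are given as [roll, pitch, yaw] about the fixed x, y, z axes, in that order (R = Rz(yaw) Ry(pitch) Rx(roll)).
In Python, from rig import monitor, cams, job gives the robot as it stands.
- The arm moves only by the tool drive_tool, never from a script. Its argument "series" is a list of rows, each an object with "translation": the shift along the tool's x, y, z in units of 30 mm (1.0 is 30 mm), a list of three; "turn": the turn, a rotation vector about the tool's x, y, z in degrees, a list of three; "gripper": the finger opening in mm, from 0 to 85.4. A call has exactly 10 rows; each row is the pose to reach, as a shift and turn from the pose commanded when the call began, along the tool's axes at that moment; what a row does not reach only later rows make up. A row lasts 1/10 s, in which the tool goes at most 50 mm and 8.59 degrees, less where a joint would pass 70% of its speed; a pose out of reach is approached as far as the arm can. A call with a gripper value outside its range is refused whole. The fingers move at their own pace and stop on an object; "force" is the grip in N (left out, the last holds). Time passes only in rows, so rows that repeat a pose let the fingers close, or fill a call up. It gives the time, the measured TCP pose, the force, the opening and the grip force at its end, in the units of the state.
- monitor.sense(): the state, without advancing time (a new reading comes with each control period).
- cams.grab_frame(name): name is "scene" or "top" or "wrist"; returns a dict with "image" (384x512x3 uint8, red, green, blue), "z_map" (384x512 float32, mm along the optical axis (not along the pixel's ray), 0 where there is no reading), "mtx" (3x3 intrinsics, pixels), "cam_to_world" (4x4, takes a point from camera to world coordinates); the wrist camera has in their place "mount" (4x4, takes a point from camera to tool coordinates, whose origin is the TCP and whose axes are the flange's). Camera axes: x right, y up, looking along -z (the intrinsics and any distortion apply to the point x, -y, -z); pixel columns grow to the right and rows downward; lengths in mm; the calibration is good to about 2 mm. The wrist camera is an equidistant fisheye: a pixel r from the principal point sees the ray r / f radians off the axis. A picture is of the moment at which its call begins: read the wrist's pose just before it.
- job.finish_job(): hands the job in; it is judged then, once.
The state is a dict: "time": time; "joint_pos": joint angles; "joint_vel": joint speeds; "joint_torque": joint torques, N m; "tool_pos": TCP position; "tcp_rot": TCP orientation; "ft_force": force on the tool from outside, world axes, zero at the start; "torque": the same for the moment, N m; "grip_width": opening from 0.0 (shut) to 1.0 (fully open); "grasp_force": force on a finger pad.
Only numpy, scipy, OpenCV 4.12 (cv2) and the standard library are available. Lean on these libraries where they do the work, as an engineer would, in place of code of your own. Each camera call takes 0.05 s, during which the arm holds its last target. There are 200 camera calls.

## Working session

There is one attempt and no reset: what is moved stays moved. The work goes in short steps, Python scripts to look and compute and a tool call to move; the robot and the scene stay as the last step left them, time stands still between calls to the robot, and variables do not carry over. Pictures are saved under pics/ and viewed, at most 10 in all, crops included, and the job is handed in when it is done.

Besides the shell and the picture viewer there is one more tool, called after "Request:" in YAML: its name, and indented under it one key for each argument. drive_tool: Moves the arm, as the interface text tells. Its arguments: {"type":"object","properties":{"series":{"type":"array"},"force":{"type":"number"}},"required":["series"]}

```bash
ls; mkdir -p pics
python3 - <<'E'
from rig import monitor, cams
import cv2,pickle
print(monitor.sense())
for n in ("scene","top"):
    f=cams.grab_frame(n); cv2.imwrite(f"pics/{n}0.png",cv2.resize(f["image"][:,:,::-1],(800,600)))
    pickle.dump(f,open(f"{n}0.pkl","wb")); print(n,f["mtx"],f["cam_to_world"],f.keys())
E
```

```text
pics
{'time': 0.0, 'joint_pos': array([ 5.70931057e+01,  3.02793390e+01,  8.21563730e+01,  7.29715619e-04,
        6.76908261e+01, -1.02287188e+01]), 'joint_vel': array([-0.00797842,  0.00855782,  0.06712232, -0.10829508, -0.07222085,
       -0.03737157]), 'joint_torque': array([-1.26588347e-04, -4.42354167e+01, -1.78026277e+01, -1.33885637e-04,
        8.28991615e-03, -1.21042623e-05]), 'tool_pos': array([240.55671747, 576.06865086, 230.32971097]), 'tcp_rot': array([-1.79875593e+02, -2.31341294e-02,  1.57321522e+02]), 'ft_force': array([ 0.02544286,  1.10067455, -0.55702536]), 'torque': array([-0.02422404, -0.02900889,  0.06751809]), 'grasp_force': 0.0, 'grip_width': 1.0000014526166563}
scene [[489.15030118   0.         263.62770449]
 [  0.         489.15030118 188.36918184]
 [  0.           0.           1.        ]] [[-3.48384488e-01 -6.72819694e-01  6.52642251e-01  1.54235384e+03]
 [ 9.37267344e-01 -2.59385635e-01  2.32914188e-01  3.75487915e+02]
 [ 1.25767720e-02  6.92843959e-01  7.20977859e-01  1.17756269e+03]
 [ 0.00000000e+00  0.00000000e+00  0.00000000e+00  1.00000000e+00]] dict_keys(['image', 'z_map', 'mtx', 'cam_to_world'])
top [[385.55341244   0.         257.33975645]
 [  0.         385.55341244 192.56957385]
 [  0.           0.           1.        ]] [[ 4.90620903e-03  9.74537346e-01 -2.24171565e-01  3.06309122e+02]
 [-9.99985587e-01  5.27021082e-03  1.02545992e-03  2.30724859e+01]
 [ 2.18078040e-03  2.24163303e-01  9.74549156e-01  1.33014305e+03]
 [ 0.00000000e+00  0.00000000e+00  0.00000000e+00  1.00000000e+00]] dict_keys(['image', 'z_map', 'mtx', 'cam_to_world'])
```

View pics/scene0.png

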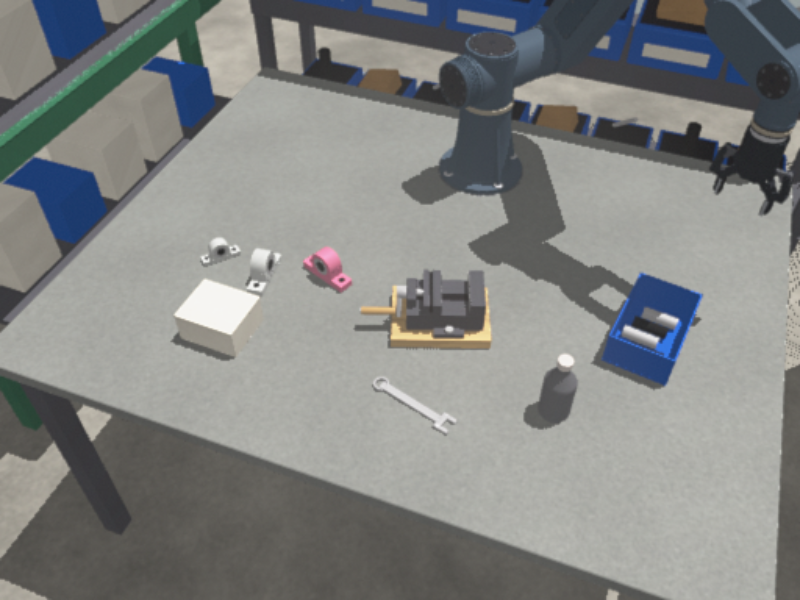

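View pics/top0.png

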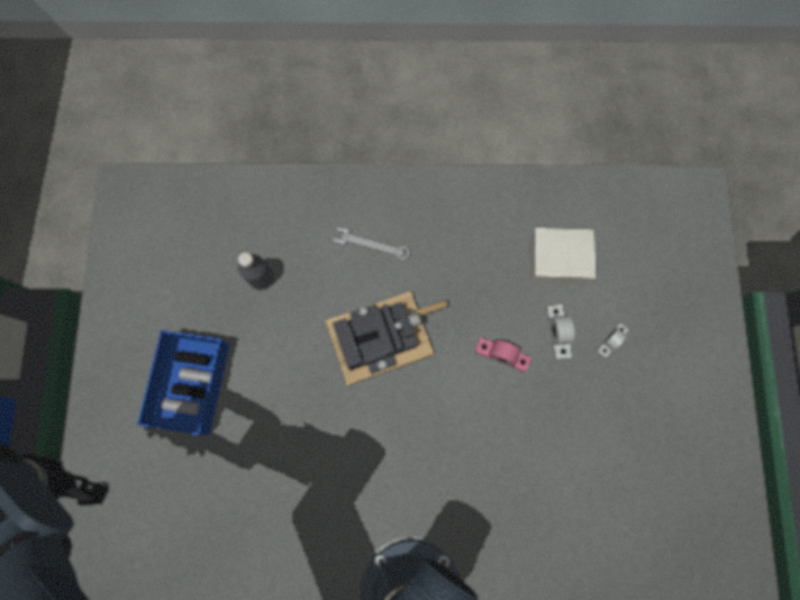

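Scene candidates for the housing: pink (scene 328,267; top 505,353) is excluded. The small grey one is at scene 220,250 / top 615,340, and the larger grey one at scene 263,268 / top 563,330 is my choice. The vise sits at top (380,335) with its crank to the right (435,308).

```bash
cat > h.py <<'E'
import numpy as np,cv2,pickle
def cloud(f):
    z=f["z_map"].astype(float);h,w=z.shape;K=f["mtx"];u,v=np.meshgrid(np.arange(w),np.arange(h))
    p=np.stack([(u-K[0,2])/K[0,0]*z,-(v-K[1,2])/K[1,1]*z,-z],-1)
    T=f["cam_to_world"];P=p@T[:3,:3].T+T[:3,3];P[z<=0]=np.nan
    return P
def rect(P): # min-area rect of xy points: centre, long side, short side, yaw of long side
    (c,s,a)=cv2.minAreaRect(P[:,:2].astype(np.float32))
    if s[0]<s[1]: a+=90; s=s[::-1]
    return np.round(c,1),np.round(s,1),round(a,2)
E
python3 - <<'E'
from h import *
for n in ("top","scene"):
    f=pickle.load(open(n+"0.pkl","rb"));P=cloud(f);I=f["image"];hsv=cv2.cvtColor(I,cv2.COLOR_RGB2HSV)
    Z=P[...,2]; H,S,V=[hsv[...,i].astype(int) for i in range(3)]
    print(n,"table z",np.nanmedian(Z))
    obj=np.nan_to_num(((Z>8)&(P[...,0]>330)&(P[...,0]<1000)&(abs(P[...,1])<750)).astype(np.uint8))
    k,L,st,c=cv2.connectedComponentsWithStats(obj)
    for i in range(1,k):
        if st[i,4]<25: continue
        m=L==i;Q=P[m]; print(st[i],np.round(Q.mean(0)),rect(Q),"zmax",round(np.nanmax(Q[:,2]),1),"hsv",np.median(hsv[m],0))
    y=(H>10)&(H<28)&(S>90)&(V>110)&(P[...,0]>300)&(P[...,0]<800)&(Z>10)
    lo=y&(Z<35);hi=y&(Z>38)
    print("riser",rect(P[lo]),np.median(P[lo],0),"handle",hi.sum(),np.round(P[hi].mean(0),1),rect(P[hi]),np.nanpercentile(Z[hi],[5,50,95]))
f=pickle.load(open("top0.pkl","rb"));a=cv2.resize(f["image"][180:245,190:420,::-1],None,fx=3.4,fy=3.4,interpolation=cv2.INTER_CUBIC)
g=pickle.load(open("scene0.pkl","rb"));b=cv2.resize(g["image"][140:230,110:325,::-1],None,fx=3.6,fy=3.6,interpolation=cv2.INTER_CUBIC)
w=max(a.shape[1],b.shape[1]);pad=lambda i:np.pad(i,((0,0),(0,w-i.shape[1]),(0,0)))
cv2.imwrite("pics/crop0.png",np.vstack([pad(a),pad(b)]));print(w)
E
```

```text
top table z -1.853359277161644
[216 145   8  13  34] [765. 158.  10.] (array([763.6, 161.4]), array([42.7, 25.5]), 170.69) zmax 16.4 hsv [ 86.5   5.  149. ]
[ 339  146   42   37 1440] [ 701. -328.   64.] (array([ 707.6, -333.6]), array([131.8, 111.9]), 88.02) zmax 77.1 hsv [ 28.  16. 198.]
[153 162  23  24 391] [655. 335.  94.] (array([661.7, 340.2]), array([59. , 52.5]), 133.41) zmax 154.2 hsv [98. 12. 66.]
[ 209  186   78   60 2623] [520.  67.  61.] (array([537.2,  42.4]), array([262.6, 150.6]), 109.92) zmax 105.8 hsv [100.  20.  84.]
[350 195  18  35 430] [ 539. -323.   40.] (array([ 543.4, -334.2]), array([119.3,  53.5]), 7.06) zmax 75.7 hsv [ 68.    6.  151.5]
[382 207  20  22 186] [ 521. -439.   29.] (array([ 523.8, -443.7]), array([84.3, 25. ]), 138.83) zmax 52.8 hsv [ 70.   6. 149.]
[  88  211   59   63 1425] [432. 486.  43.] (array([427.2, 483.3]), array([207.3, 133.3]), 171.23) zmax 81.2 hsv [110. 159.  68.]
[304 216  36  22 408] [ 490. -197.   41.] (array([ 490.9, -199.7]), array([119.8,  35.2]), 68.3) zmax 74.9 hsv [171.  97. 159.]
[112 224  23  11 161] [477. 478.  27.] (
[... 766 characters left out ...]
(array([ 491. , -197.5]), array([125.4,  39.9]), 67.53) zmax 75.2 hsv [171.   92.  183.5]
[ 230  173   84   50 2817] [553.  79.  58.] (array([538.1,  44.7]), array([262.7, 154.1]), 110.42) zmax 104.2 hsv [ 22.  11. 120.]
[ 385  177   65   68 1630] [453. 481.  39.] (array([424.2, 484.9]), array([207.2, 130.3]), 171.37) zmax 81.3 hsv [110. 156. 116.]
[344 227  25  43 751] [681. 346.  84.] (array([671. , 345.7]), array([59.9, 50.9]), 92.25) zmax 157.3 hsv [120.   4.  85.]
riser (array([532.3,  75.9]), array([196.9, 140.5]), 109.58) [586.87049248  75.87664267  24.12245011] handle 66 [587.6 -35.   52.8] (array([588.9, -36. ]), array([62.6, 15.7]), 111.48) [46.66845523 53.10844809 58.27511729]
782
```

View pics/crop0.png

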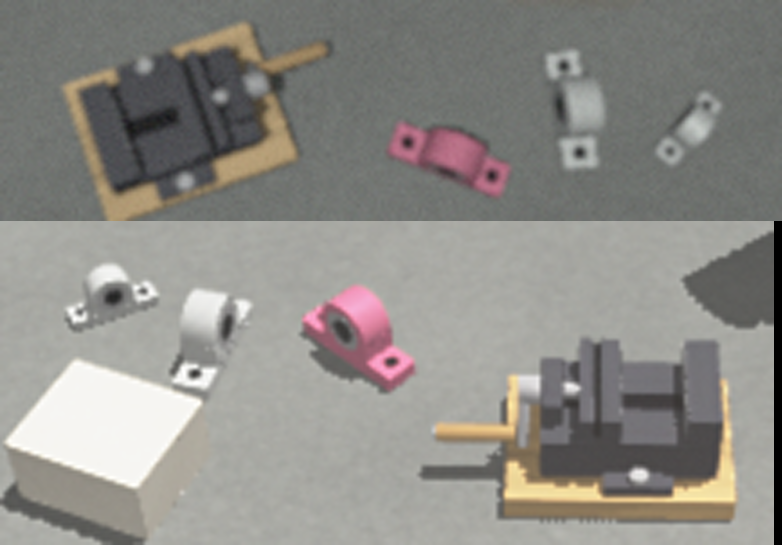

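The crop confirms the choice: the larger grey housing is at crop (575,105) in the upper half, about 120 mm long. The small one at (690,125) is about 84 mm and the pink one is excluded. The crank handle hangs low, on the -y side. Next I refine the poses and work out the first move.

```bash
cat >> h.py <<'E'
def goto(pos,yaw,s=None):
    from rig import monitor
    from scipy.spatial.transform import Rotation as R
    s=s or monitor.sense();R0=R.from_euler("xyz",s["tcp_rot"],degrees=True)
    G=R.from_euler("xyz",[180,0,yaw],degrees=True)
    print("t",round(float(s["time"]),2),"at",np.round(s["tool_pos"],1),np.round(s["tcp_rot"],1),"-> trans",np.round(R0.inv().apply(np.array(pos)-s["tool_pos"])/30,3),"turn",np.round((R0.inv()*G).as_rotvec(degrees=True),1))
E
python3 - <<'E'
from h import *
for n,dz in (("top",1.9),("scene",.7)):
    f=pickle.load(open(n+"0.pkl","rb"));P=cloud(f);P[...,2]+=dz;Z=P[...,2];hsv=cv2.cvtColor(f["image"],cv2.COLOR_RGB2HSV)
    def box(x0,x1,y0,y1): return (P[...,0]>x0)&(P[...,0]<x1)&(P[...,1]>y0)&(P[...,1]<y1)
    m=box(470,618,-375,-285); foot=P[m&(Z>13)&(Z<23)];top=P[m&(Z>64)]
    print(n,"foot",rect(foot),foot.mean(0),"top",rect(top),np.median(top,0),len(top))
    a=np.radians(110.2);c=np.array([528,70]);D=P[...,:2]-c
    X=D@[np.cos(a),np.sin(a)];Y=D@[-np.sin(a),np.cos(a)]
    v=(abs(X)<200)&(abs(Y)<120)
    r=v&(Z>21)&(Z<28); print("riser X",np.percentile(X[r],[1,99]),"Y",np.percentile(Y[r],[1,99]))
    j=v&(Z>94); print("tops X hist",np.histogram(X[j],np.arange(-90,111,8)),"Y",np.percentile(Y[j&(X>50)],[2,98]),"rect fixed",rect(P[j&(X>50)]))
    b=v&(abs(Z-70)<3)&(abs(X-30)<40)&(abs(Y)<45); print("bed X",np.percentile(X[b],[2,98]),b.sum())
    h=v&(Z>35)&(X<-95); print("handle",h.sum(),X[h].min(),np.median(Y[h]),np.percentile(Z[h],[50,90]))
    k=v&(Z>101);print("high",np.c_[X[k],Y[k],Z[k]].round()[:6])
goto([543,-334,150],7)
E
```

```text
top foot (array([ 543.5, -334.5]), array([119.3,  53.1]), 7.38) [ 537.85976769 -323.88795051   19.13411498] top (array([ 542.3, -325.3]), array([45.1, 35.3]), 3.96) [ 541.97688433 -324.94599261   69.69501712] 125
riser X [-190.92692632  101.83531905] Y [-73.73013375  93.73214451]
tops X hist (array([ 9, 12, 13, 43, 40, 11,  1, 75, 71, 71, 73, 38,  0,  0,  0,  0,  0,
        0, 49, 76, 76, 75, 11,  0,  0]), array([-90, -82, -74, -66, -58, -50, -42, -34, -26, -18, -10,  -2,   6,
        14,  22,  30,  38,  46,  54,  62,  70,  78,  86,  94, 102, 110])) Y [-46.52908742  48.10296679] rect fixed (array([502.7, 137.3]), array([100.1,  29.7]), 19.8)
bed X [ 2.55737957 56.53971148] 254
handle 85 -160.4425294666875 -15.24198300799887 [54.77922607 58.87183158]
high [[-32. -45. 103.]
 [-25. -44. 102.]
 [-17. -43. 102.]
 [-30. -38. 101.]
 [-60. -27. 102.]
 [-63. -26. 102.]]
scene foot (array([ 541.3, -320.6]), array([123.5,  33.3]), 4.19) [ 564.74694804 -316.7490131    18.33513335] top (array([ 543.7, -323.4]), array([37.4, 35.3]), 3.24) [ 544.40553537 -323.23493954   68.26325119] 76
riser X [-100.35003286  103.61424788] Y [-76.09422887  77.46530266]
tops X hist (array([ 3,  4,  4, 26, 22, 14,  0, 45, 53, 44, 68, 43,  0,  0,  0,  0,  0,
        0, 25, 61, 60, 62, 21,  0,  0]), array([-90, -82, -74, -66, -58, -50, -42, -34, -26, -18, -10,  -2,   6,
        14,  22,  30,  38,  46,  54,  62,  70,  78,  86,  94, 102, 110])) Y [-50.21675986  49.28803595] rect fixed (array([503.4, 139.7]), array([108.4,  30.1]), 19.57)
bed X [ 7.63569624 58.71235316] 258
handle 103 -158.53959866635265 -20.2379726899869 [52.26730924 57.44375673]
high [[-31.  43. 103.]
 [-27.  42. 104.]
 [-21.  45. 101.]
 [-12.  45. 101.]
 [ -8.  44. 103.]
 [  1.  43. 103.]]
t 0.1 at [240.6 576.1 230.4] [-179.9   -0.   157.3] -> trans [-21.    -24.1     2.721] turn [-1.000e-01  1.000e-01  1.503e+02]
```

Request:
drive_tool:
  series:
    - {"translation":[-20.9,-23.8,1.0],"turn":[0,0,153],"gripper":85}
    - {"translation":[-20.9,-23.8,1.0],"turn":[0,0,153],"gripper":85}
    - {"translation":[-20.9,-23.8,1.0],"turn":[0,0,153],"gripper":85}
    - {"translation":[-20.9,-23.8,1.0],"turn":[0,0,153],"gripper":85}
    - {"translation":[-20.9,-23.8,1.0],"turn":[0,0,153],"gripper":85}
    - {"translation":[-20.9,-23.8,1.0],"turn":[0,0,153],"gripper":85}
    - {"translation":[-20.9,-23.8,1.0],"turn":[0,0,153],"gripper":85}
    - {"translation":[-20.9,-23.8,1.0],"turn":[0,0,153],"gripper":85}
    - {"translation":[-20.9,-23.8,1.0],"turn":[0,0,153],"gripper":85}
    - {"translation":[-20.9,-23.8,1.0],"turn":[0,0,153],"gripper":85}
  force: 60

```text
time: 1.1
tool_pos: [400.5, 101.1, 215.5]
tcp_rot: [180.0, -0.0, 71.0]
ft_force: [2.6, 0.2, -0.7]
grip_width: 0.994
grasp_force: 0.0
```

```bash
python3 -c "
from h import *
goto([543,-324,180],4)"
```

```text
t 1.1 at [400.5 101.1 215.5] [180.  -0.  71.] -> trans [-11.858   9.098   1.181] turn [-0. -0. 67.]
```

Request:
drive_tool:
  series:
    - {"translation":[-11.86,9.1,1.2],"turn":[0,0,67],"gripper":85}
    - {"translation":[-11.86,9.1,1.2],"turn":[0,0,67],"gripper":85}
    - {"translation":[-11.86,9.1,1.2],"turn":[0,0,67],"gripper":85}
    - {"translation":[-11.86,9.1,1.2],"turn":[0,0,67],"gripper":85}
    - {"translation":[-11.86,9.1,1.2],"turn":[0,0,67],"gripper":85}
    - {"translation":[-11.86,9.1,1.2],"turn":[0,0,67],"gripper":85}
    - {"translation":[-11.86,9.1,1.2],"turn":[0,0,67],"gripper":85}
    - {"translation":[-11.86,9.1,1.2],"turn":[0,0,67],"gripper":85}
    - {"translation":[-11.86,9.1,1.2],"turn":[0,0,67],"gripper":85}
    - {"translation":[-11.86,9.1,1.2],"turn":[0,0,67],"gripper":85}

```text
time: 2.1
tool_pos: [547.3, -328.5, 178.6]
tcp_rot: [179.7, -0.2, 4.1]
ft_force: [0.3, -0.4, 0.4]
grip_width: 0.996
grasp_force: 0.0
```

```bash
cat >> h.py <<'E'
def wrist():
    from rig import monitor,cams
    from scipy.spatial.transform import Rotation as R
    s=monitor.sense();f=cams.grab_frame("wrist");z=f["z_map"].astype(float);h,w=z.shape;K=f["mtx"]
    u,v=np.meshgrid(np.arange(w),np.arange(h));x=(u-K[0,2])/K[0,0];y=(v-K[1,2])/K[1,1];r=np.hypot(x,y)+1e-9
    t=np.tan(np.minimum(r,1.5))/r
    p=np.stack([x*t*z,-y*t*z,-z],-1);p[(z<=0)|(r>1.4)]=np.nan
    M=f["mount"];p=p@M[:3,:3].T+M[:3,3]
    return f,p@R.from_euler("xyz",s["tcp_rot"],degrees=True).as_matrix().T+s["tool_pos"],s
E
python3 - <<'E'
from h import *
f,P,s=wrist();Z=P[...,2]
print(s["time"],s["tool_pos"],s["tcp_rot"],"mount",f["mount"].round(2).tolist())
m=(abs(P[...,0]-543)<110)&(abs(P[...,1]+324)<80)
t=P[m&(Z<8)];print("table",np.median(t[:,2]))
foot=P[m&(Z>13)&(Z<23)];top=P[m&(Z>66)&(Z<76)]
print("foot",rect(foot),len(foot),"top",rect(top),np.median(top,0),len(top))
cv2.imwrite("pics/w1.png",f["image"][:,:,::-1])
goto([543,-324,60],4)
E
```

```text
2.1 [ 547.29248493 -328.46277939  178.56274057] [ 1.79722554e+02 -1.63558995e-01  4.10100115e+00] mount [[-0.0, 0.95, 0.32, 81.75], [1.0, 0.0, -0.0, 0.8], [-0.0, 0.32, -0.95, -141.85], [0.0, 0.0, 0.0, 1.0]]
table -0.6894343290737481
foot (array([ 548.3, -329.2]), array([244.6,  94.7]), 151.43) 1783 top (array([ 594.8, -341.6]), array([150.,  55.]), 156.27) [ 544.30408794 -328.0026672    68.27147245] 1134
t 2.15 at [ 545.7 -324.5  178.4] [180.   -0.    4.2] -> trans [-0.09  -0.026  3.945] turn [ 0.  -0.   0.2]
```

View pics/w1.png

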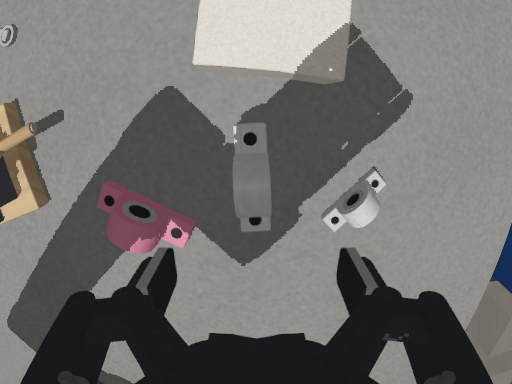

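The wrist view shows the housing at (252,180), nearly centred between the fingers and slightly turned. The arm was still settling, so I measure again now it is at rest.

Run:
```python
from h import *
f,P,s=wrist();Z=P[...,2]+.7
print(s["time"],s["tool_pos"],s["tcp_rot"])
m=(abs(P[...,0]-543)<75)&(abs(P[...,1]+324)<38)
foot=P[m&(Z>12)&(Z<24)];top=P[m&(Z>60)&(Z<74)];al=P[m&(Z>10)]
for n,q in(("foot",foot),("top",top),("all",al)): print(n,rect(q),len(q),np.percentile(q[:,0],[1,99]),np.percentile(q[:,1],[1,99]))
q=top[:,:2]-top[:,:2].mean(0)
w,V=np.linalg.eigh(foot[:,:2].T@foot[:,:2]/len(foot)-np.outer(foot[:,:2].mean(0),foot[:,:2].mean(0)));print("foot axis",np.degrees(np.arctan2(V[1,1],V[0,1])))
goto([543,-324,50],4)
```

```text
2.15 [ 545.73698563 -324.54266917  178.36421357] [ 1.79981142e+02 -7.41474627e-03  4.17215660e+00]
foot (array([ 542.4, -326.5]), array([119.8,  34.5]), 7.52) 1421 [484.02121225 602.03810813] [-348.38362905 -303.66174572]
top (array([ 542.7, -326.3]), array([46.5, 34. ]), 7.14) 1703 [520.71919205 564.50848813] [-343.87566798 -308.81109953]
all (array([ 542.9, -324.1]), array([121.2,  76. ]), 0.35) 16348 [490.75546425 597.14246874] [-359.86317248 -287.3022469 ]
foot axis -172.6669588669652
t 2.2 at [ 544.9 -322.   178.4] [-1.799e+02  1.000e-01  4.300e+00] -> trans [-0.062  0.069  4.279] turn [-0.1  0.1  0.3]
```

Request:
drive_tool:
  series:
    - {"translation":[0,0.04,1.0],"turn":[0,0,-3.3],"gripper":85}
    - {"translation":[0,0.04,2.2],"turn":[0,0,-3.3],"gripper":85}
    - {"translation":[0,0.04,3.2],"turn":[0,0,-3.3],"gripper":85}
    - {"translation":[0,0.04,4.2],"turn":[0,0,-3.3],"gripper":85}
    - {"translation":[0,0.04,4.7],"turn":[0,0,-3.3],"gripper":85}
    - {"translation":[0,0.04,5.0],"turn":[0,0,-3.3],"gripper":85}
    - {"translation":[0,0.04,5.0],"turn":[0,0,-3.3],"gripper":25}
    - {"translation":[0,0.04,5.0],"turn":[0,0,-3.3],"gripper":25}
    - {"translation":[0,0.04,5.0],"turn":[0,0,-3.3],"gripper":25}
    - {"translation":[0,0.04,5.0],"turn":[0,0,-3.3],"gripper":25}
  force: 70

```text
time: 3.2
tool_pos: [546.7, -323.7, 31.3]
tcp_rot: [179.8, -0.1, 7.7]
ft_force: [0.1, -1.5, 2.2]
grip_width: 0.391
grasp_force: 69.0
```

Request:
drive_tool:
  series:
    - {"translation":[0,0,0],"turn":[0,0,0],"gripper":25}
    - {"translation":[0,0,0],"turn":[0,0,0],"gripper":25}
    - {"translation":[0,0,0],"turn":[0,0,0],"gripper":25}
    - {"translation":[0,0,-0.3],"turn":[0,0,0],"gripper":25}
    - {"translation":[0,0,-1],"turn":[0,0,0],"gripper":25}
    - {"translation":[0,0,-2],"turn":[0,0,0],"gripper":25}
    - {"translation":[0,0,-3],"turn":[0,0,0],"gripper":25}
    - {"translation":[0,0,-4],"turn":[0,0,0],"gripper":25}
    - {"translation":[0,0,-5],"turn":[0,0,0],"gripper":25}
    - {"translation":[0,0,-5],"turn":[0,0,0],"gripper":25}

```text
time: 4.2
tool_pos: [547.3, -323.6, 183.3]
tcp_rot: [179.7, -0.3, 7.7]
ft_force: [0.9, -0.8, -6.0]
grip_width: 0.391
grasp_force: 70.5
```

Run:
```python
from h import *
f,P,s=wrist()
print(s["time"],s["tool_pos"],s["tcp_rot"],s["grasp_force"],s["ft_force"],s["grip_width"])
cv2.imwrite("pics/w2.png",f["image"][:,:,::-1])
a=np.radians(109.9);o=np.array([527.3,71])
p=o+35*np.array([np.cos(a),np.sin(a)]);print("place",p)
goto([p[0],p[1],175],19.9)
```

```text
4.2 [ 547.33784579 -323.63980155  183.30313334] [179.68935555  -0.30125436   7.67998664] 70.5274486541748 [ 0.88360228 -0.82265127 -6.03196128] 0.39055571622192586
place [515.38671574 103.91008445]
t 4.25 at [ 546.1 -322.7  180.7] [ 1.799e+02 -1.000e-01  7.700e+00] -> trans [  0.885 -14.23    0.162] turn [  0.1  -0.1 -12.2]
```

View pics/w2.png

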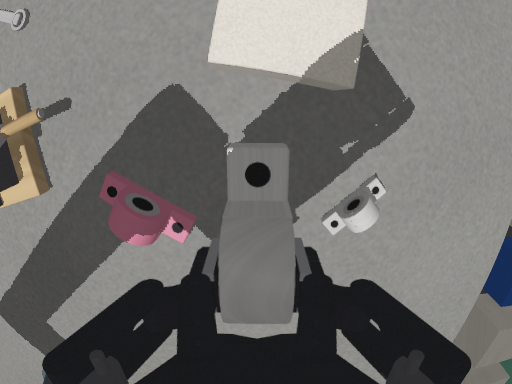

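The housing is held squarely between the pads at (257,240), about 4 mm towards tool -x of the TCP. Next I carry it over the vise.

Request:
drive_tool:
  series:
    - {"translation":[0.1,-0.8,0],"turn":[0,0,-2],"gripper":25}
    - {"translation":[0.2,-2.4,0],"turn":[0,0,-3],"gripper":25}
    - {"translation":[0.3,-4,0],"turn":[0,0,-5],"gripper":25}
    - {"translation":[0.4,-5.6,0],"turn":[0,0,-7],"gripper":25}
    - {"translation":[0.5,-7.2,0],"turn":[0,0,-9],"gripper":25}
    - {"translation":[0.6,-8.8,0],"turn":[0,0,-11],"gripper":25}
    - {"translation":[0.8,-10.4,0],"turn":[0,0,-12.2],"gripper":25}
    - {"translation":[0.9,-12,0],"turn":[0,0,-12.2],"gripper":25}
    - {"translation":[1.0,-13.4,0],"turn":[0,0,-12.2],"gripper":25}
    - {"translation":[1.0,-14.2,0],"turn":[0,0,-12.2],"gripper":25}

```text
time: 5.25
tool_pos: [515.3, 107.1, 176.9]
tcp_rot: [-179.8, 0.3, 20.0]
ft_force: [-0.4, -1.6, -5.3]
grip_width: 0.393
grasp_force: 71.4
```

Request:
drive_tool:
  series:
    - {"translation":[0,0,0],"turn":[0,0,0],"gripper":25}
    - {"translation":[0,0,0],"turn":[0,0,0],"gripper":25}
    - {"translation":[0,0,0],"turn":[0,0,0],"gripper":25}
    - {"translation":[0,0,0],"turn":[0,0,0],"gripper":25}
    - {"translation":[0,0,0],"turn":[0,0,0],"gripper":25}
    - {"translation":[0,0,0],"turn":[0,0,0],"gripper":25}
    - {"translation":[0,0,0],"turn":[0,0,0],"gripper":25}
    - {"translation":[0,0,0],"turn":[0,0,0],"gripper":25}
    - {"translation":[0,0,0],"turn":[0,0,0],"gripper":25}
    - {"translation":[0,0,0],"turn":[0,0,0],"gripper":25}

```text
time: 6.25
tool_pos: [518.4, 103.7, 179.6]
tcp_rot: [180.0, -0.0, 19.9]
ft_force: [0.0, -0.3, -5.6]
grip_width: 0.388
grasp_force: 71.5
```

Run:
```python
from h import *
f,P,s=wrist();Z=P[...,2]
print(s["time"],s["tool_pos"],s["tcp_rot"],s["grasp_force"])
a=np.radians(109.9);D=P[...,:2]-[527.3,71];X=D@[np.cos(a),np.sin(a)];Y=D@[-np.sin(a),np.cos(a)]
v=(abs(X)<170)&(abs(Y)<100)
for lo,hi in((21,28),(66,73),(94,102)):
    r=v&(Z>lo)&(Z<hi);print(lo,r.sum(),"X",np.percentile(X[r],[1,99]).round(1),"Y",np.percentile(Y[r],[1,99]).round(1))
    if lo==94:
        print(np.histogram(X[r],np.arange(-70,110,6)))
        q=P[r&(X>54)&(X<100)];print("fixed",rect(q));q=P[r&(X>-45)&(X<20)];print("sliding",rect(q))
t=P[(abs(X)<220)&(Z<12)&(Z>-12)];print("table",np.median(t[:,2]))
h=v&(Z>35)&(X<-95)&(Z<70);print("handle",h.sum(),np.median(Y[h]),np.percentile(Z[h],[50,90]),X[h].min())
goto([519,105.3,120],19.9,s)
cv2.imwrite("pics/w3.png",f["image"][:,:,::-1])
```

```text
6.25 [518.40820847 103.71621995 179.6090968 ] [ 1.79997134e+02 -5.80334833e-03  1.98802141e+01] 71.47728323936462
21 3927 X [-97.2  99.5] Y [-73.8  72.4]
66 2045 X [-83.1  71.3] Y [-49.4  48.9]
94 8466 X [-67.6  85.2] Y [-48.4  43.9]
(array([124, 278, 292,  86,   0, 129, 773, 804, 515, 724, 730, 612,   0,
         0,   0,   0,   0,   0,   0,   0,   0, 489, 677, 705, 735, 702,
        11,   0,   0]), array([-70, -64, -58, -52, -46, -40, -34, -28, -22, -16, -10,  -4,   2,
         8,  14,  20,  26,  32,  38,  44,  50,  56,  62,  68,  74,  80,
        86,  92,  98, 104]))
fixed (array([505.6, 139. ]), array([93.6, 30.3]), 19.72)
sliding (array([532.9,  54.5]), array([99.7, 37.4]), 19.73)
table -0.6755678854105298
handle 741 -18.959389627511516 [52.34286246 53.82998607] -161.4295997267707
t 6.25 at [518.4 103.7 179.6] [180.   -0.   19.9] -> trans [ 0.036 -0.043  1.987] turn [ 0. -0. -0.]
```

View pics/w3.png

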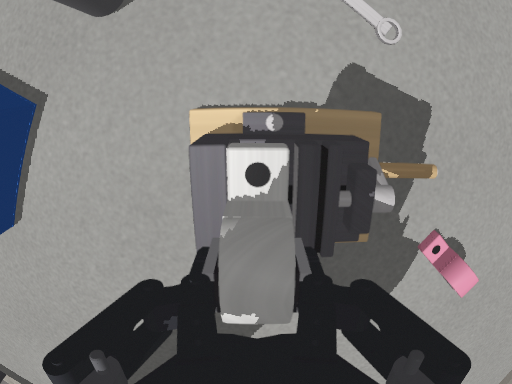

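The view shows the housing foot at (258,170), between the fixed jaw (left, 207) and the sliding jaw (right, 310), aligned and clear on both sides. I now lower it 80 mm and release.

Request:
drive_tool:
  series:
    - {"translation":[0,0,0.5],"turn":[0,0,0],"gripper":25}
    - {"translation":[0,0,1.2],"turn":[0,0,0],"gripper":25}
    - {"translation":[0,0,1.8],"turn":[0,0,0],"gripper":25}
    - {"translation":[0,0,2.2],"turn":[0,0,0],"gripper":25}
    - {"translation":[0,0,2.45],"turn":[0,0,0],"gripper":25}
    - {"translation":[0,0,2.55],"turn":[0,0,0],"gripper":25}
    - {"translation":[0,0,2.62],"turn":[0,0,0],"gripper":25}
    - {"translation":[0,0,2.65],"turn":[0,0,0],"gripper":25}
    - {"translation":[0,0,2.67],"turn":[0,0,0],"gripper":25}
    - {"translation":[0,0,2.67],"turn":[0,0,0],"gripper":25}

```text
time: 7.3
tool_pos: [518.8, 103.7, 101.2]
tcp_rot: [180.0, -0.1, 19.9]
ft_force: [-2.4, -0.8, 5.3]
grip_width: 0.387
grasp_force: 72.7
```

Request:
drive_tool:
  series:
    - {"translation":[0,0,0],"turn":[0,0,0],"gripper":45}
    - {"translation":[0,0,0],"turn":[0,0,0],"gripper":55}
    - {"translation":[0,0,0],"turn":[0,0,0],"gripper":60}
    - {"translation":[0,0,0],"turn":[0,0,0],"gripper":60}
    - {"translation":[0,0,-0.5],"turn":[0,0,0],"gripper":60}
    - {"translation":[0,0,-1.5],"turn":[0,0,0],"gripper":60}
    - {"translation":[0,0,-2.5],"turn":[0,0,0],"gripper":60}
    - {"translation":[0,0,-3.0],"turn":[0,0,0],"gripper":60}
    - {"translation":[0,0,-3.0],"turn":[0,0,0],"gripper":60}
    - {"translation":[0,0,-3.0],"turn":[0,0,0],"gripper":60}

```text
time: 8.3
tool_pos: [518.2, 103.7, 189.1]
tcp_rot: [-180.0, 0.0, 19.9]
ft_force: [-0.0, 0.5, 0.9]
grip_width: 0.702
grasp_force: 0.0
```

Run:
```python
from h import *
from rig import cams
a=np.radians(109.8)
for n in("wrist","top","scene"):
    if n=="wrist": f,P,s=wrist()
    else:
        f=cams.grab_frame(n);P=cloud(f);P[...,2]+= {"top":1.9,"scene":.7}[n]
    Z=P[...,2];D=P[...,:2]-[527.3,71];X=D@[np.cos(a),np.sin(a)];Y=D@[-np.sin(a),np.cos(a)]
    q=P[(abs(X-32)<24)&(abs(Y)<66)&(Z>105)&(Z<145)]
    if len(q)>20:
        c,sz,yw=rect(q);d=c-[527.3,71];print(n,"housing top",c,sz,yw,"X,Y",d@[np.cos(a),np.sin(a)],d@[-np.sin(a),np.cos(a)],"z",np.percentile(q[:,2],98))
    k=(X<-95)&(X>-156)&(Z>38)&(Z<90)&(abs(Y)<60)
    if k.sum()>10: print(n,"handle",k.sum(),"Y med",np.median(Y[k]),np.percentile(Y[k],[5,95]),"Z",np.percentile(Z[k],[50,95]),"X",X[k].min())
    print(s["time"],s["tool_pos"])
# over handle
c=np.cos(a);si=np.sin(a);R=np.array([[c,-si],[si,c]])
p=np.array([527.3,71])+R@[-132,-19.5];print(p);goto([p[0],p[1],110],109.8)
```

```text
wrist housing top [517.2 101.4] [54.8 34.2] 19.4 X,Y 32.02402837068587 -0.7947370090192682 z 139.6250541075
wrist handle 700 Y med -19.591661512735236 [-25.16534725 -11.8848259 ] Z [52.247654   54.03494469] X -155.79999084262738
8.3 [518.17846872 103.69552882 189.14522316]
top handle 81 Y med -16.90770388446425 [-24.60809037 -10.64443362] Z [54.64695789 59.78136077] X -154.27806976810015
8.3 [518.17846872 103.69552882 189.14522316]
scene housing top [517.5 102.3] [62.8 33.2] 21.32 X,Y 32.769199686671094 -1.381865367926253 z 142.9169052963519
scene handle 98 Y med -20.698130604335528 [-26.9229119  -11.71577211] Z [51.26945971 57.55954727] X -155.899277042547
8.3 [518.17846872 103.69552882 189.14522316]
[590.36058047 -46.59087206]
t 8.45 at [517.5 103.7 188.1] [-179.9    0.2   19.9] -> trans [0.589 5.539 2.597] turn [ -0.2   0.1 -89.9]
```

The housing stands at X≈32, Y≈-1 in the vise frame. The handle axis is at y≈-19, z≈46.7, so the crank angle is about 2.65 rad. Moving to the handle now.

Request:
drive_tool:
  series:
    - {"translation":[0.1,0.6,0],"turn":[0,0,-8],"gripper":60}
    - {"translation":[0.2,1.5,0],"turn":[0,0,-16],"gripper":60}
    - {"translation":[0.3,2.5,0],"turn":[0,0,-24],"gripper":60}
    - {"translation":[0.4,3.5,0],"turn":[0,0,-32],"gripper":60}
    - {"translation":[0.5,4.5,0],"turn":[0,0,-40],"gripper":60}
    - {"translation":[0.56,5.2,0],"turn":[0,0,-48],"gripper":60}
    - {"translation":[0.56,5.6,0],"turn":[0,0,-56],"gripper":60}
    - {"translation":[0.56,5.6,0.4],"turn":[0,0,-64],"gripper":60}
    - {"translation":[0.56,5.6,0.8],"turn":[0,0,-72],"gripper":60}
    - {"translation":[0.56,5.6,1.2],"turn":[0,0,-80],"gripper":60}

```text
time: 9.45
tool_pos: [590.7, -48.7, 151.6]
tcp_rot: [-179.9, -0.1, 100.2]
ft_force: [-1.2, 0.3, -0.0]
grip_width: 0.705
grasp_force: 0.0
```

Request:
drive_tool:
  series:
    - {"translation":[0,0,0.4],"turn":[0,0,-8],"gripper":60}
    - {"translation":[0,0,0.8],"turn":[0,0,-9.9],"gripper":60}
    - {"translation":[0,0,1.2],"turn":[0,0,-9.9],"gripper":60}
    - {"translation":[0,0,1.2],"turn":[0,0,-9.9],"gripper":60}
    - {"translation":[0,0,1.2],"turn":[0,0,-9.9],"gripper":60}
    - {"translation":[0,0,1.2],"turn":[0,0,-9.9],"gripper":60}
    - {"translation":[0,0,1.2],"turn":[0,0,-9.9],"gripper":60}
    - {"translation":[0,0,1.2],"turn":[0,0,-9.9],"gripper":60}
    - {"translation":[0,0,1.2],"turn":[0,0,-9.9],"gripper":60}
    - {"translation":[0,0,1.2],"turn":[0,0,-9.9],"gripper":60}

```text
time: 10.45
tool_pos: [591.5, -48.6, 117.7]
tcp_rot: [180.0, 0.0, 109.8]
ft_force: [-0.8, 0.0, -0.2]
grip_width: 0.703
grasp_force: 0.0
```

Run:
```python
from h import *
f,P,s=wrist();Z=P[...,2]+.7
a=np.radians(109.8);D=P[...,:2]-[527.3,71];X=D@[np.cos(a),np.sin(a)];Y=D@[-np.sin(a),np.cos(a)]
I=cv2.cvtColor(f["image"],cv2.COLOR_RGB2HSV);w=(I[...,1]>60)
k=(X<-95)&(X>-165)&(Z>38)&(Z<65)&(abs(Y+19)<20)&w
print("handle",k.sum(),"Y",np.percentile(Y[k],[3,50,97]),"Z",np.percentile(Z[k],[50,95]),"X",np.percentile(X[k],[1,99]))
goto([590.6,-48.7,28],109.8,s)
```

```text
handle 1661 Y [-24.90323614 -17.5806457  -10.30729552] Z [53.08912237 54.70500301] X [-158.27225254  -95.75453687]
t 10.45 at [591.5 -48.6 117.7] [180.    0.  109.8] -> trans [ 0.007 -0.029  2.99 ] turn [ 0.  0. -0.]
```

Request:
drive_tool:
  series:
    - {"translation":[0,-0.08,0.8],"turn":[0,0,0],"gripper":60}
    - {"translation":[0,-0.08,1.6],"turn":[0,0,0],"gripper":60}
    - {"translation":[0,-0.08,2.4],"turn":[0,0,0],"gripper":60}
    - {"translation":[0,-0.08,2.8],"turn":[0,0,0],"gripper":60}
    - {"translation":[0,-0.08,3.02],"turn":[0,0,0],"gripper":50}
    - {"translation":[0,-0.08,3.02],"turn":[0,0,0],"gripper":35}
    - {"translation":[0,-0.08,3.02],"turn":[0,0,0],"gripper":10}
    - {"translation":[0,-0.08,3.02],"turn":[0,0,0],"gripper":10}
    - {"translation":[0,-0.08,3.02],"turn":[0,0,0],"gripper":10}
    - {"translation":[0,-0.08,3.02],"turn":[0,0,0],"gripper":10}
  force: 30

```text
time: 11.5
tool_pos: [589.5, -49.7, 27.8]
tcp_rot: [179.9, 0.1, 109.8]
ft_force: [-0.5, -0.9, 3.1]
grip_width: 0.174
grasp_force: 29.4
```

Run:
```python
from h import *
from rig import monitor
s=monitor.sense();print(s["tool_pos"],s["ft_force"],s["grasp_force"],s["grip_width"]*85.4)
a0=152
for k in range(4):
    print("from",a0)
    for i in range(1,11):
        a=np.radians(a0+18*i);b=np.radians(a0);print(a0+18*i,[0,round(4/3*(np.sin(a)-np.sin(b)),2),round(-4/3*(np.cos(a)-np.cos(b)),2)])
    a0+=180
```

```text
[589.5447841  -49.67972858  27.76275229] [-0.46867521 -0.93273606  3.09893852] 29.354902803897858 14.855569843931699
from 152
170 [0, np.float64(-0.39), np.float64(0.14)]
188 [0, np.float64(-0.81), np.float64(0.14)]
206 [0, np.float64(-1.21), np.float64(0.02)]
224 [0, np.float64(-1.55), np.float64(-0.22)]
242 [0, np.float64(-1.8), np.float64(-0.55)]
260 [0, np.float64(-1.94), np.float64(-0.95)]
278 [0, np.float64(-1.95), np.float64(-1.36)]
296 [0, np.float64(-1.82), np.float64(-1.76)]
314 [0, np.float64(-1.59), np.float64(-2.1)]
332 [0, np.float64(-1.25), np.float64(-2.35)]
from 332
350 [0, np.float64(0.39), np.float64(-0.14)]
368 [0, np.float64(0.81), np.float64(-0.14)]
386 [0, np.float64(1.21), np.float64(-0.02)]
404 [0, np.float64(1.55), np.float64(0.22)]
422 [0, np.float64(1.8), np.float64(0.55)]
440 [0, np.float64(1.94), np.float64(0.95)]
458 [0, np.float64(1.95), np.float64(1.36)]
476 [0, np.float64(1.82), np.float64(1.76)]
494 [0, np.float64(1.59), np.float64(2.1)]
512 [0, np.float64(1.25), np.float64(2.35)]
from 512
530 [0, np.float64(-0.39), np.float64(0.14)]
548 [0, np.float64(-0.81), np.float64(0.14)]
566 [0, np.float64(-1.21), np.float64(0.02)]
584 [0, np.float64(-1.55), np.float64(-0.22)]
602 [0, np.float64(-1.8), np.float64(-0.55)]
620 [0, np.float64(-1.94), np.float64(-0.95)]
638 [0, np.float64(-1.95), np.float64(-1.36)]
656 [0, np.float64(-1.82), np.float64(-1.76)]
674 [0, np.float64(-1.59), np.float64(-2.1)]
692 [0, np.float64(-1.25), np.float64(-2.35)]
from 692
710 [0, np.float64(0.39), np.float64(-0.14)]
728 [0, np.float64(0.81), np.float64(-0.14)]
746 [0, np.float64(1.21), np.float64(-0.02)]
764 [0, np.float64(1.55), np.float64(0.22)]
782 [0, np.float64(1.8), np.float64(0.55)]
800 [0, np.float64(1.94), np.float64(0.95)]
818 [0, np.float64(1.95), np.float64(1.36)]
836 [0, np.float64(1.82), np.float64(1.76)]
854 [0, np.float64(1.59), np.float64(2.1)]
872 [0, np.float64(1.25), np.float64(2.35)]
```

Request:
drive_tool:
  series:
    - {"translation":[0,-0.19,0.08],"turn":[0,0,0],"gripper":10}
    - {"translation":[0,-0.39,0.14],"turn":[0,0,0],"gripper":10}
    - {"translation":[0,-0.6,0.16],"turn":[0,0,0],"gripper":10}
    - {"translation":[0,-0.81,0.14],"turn":[0,0,0],"gripper":10}
    - {"translation":[0,-1.02,0.1],"turn":[0,0,0],"gripper":10}
    - {"translation":[0,-1.21,0.02],"turn":[0,0,0],"gripper":10}
    - {"translation":[0,-1.39,-0.09],"turn":[0,0,0],"gripper":10}
    - {"translation":[0,-1.55,-0.22],"turn":[0,0,0],"gripper":10}
    - {"translation":[0,-1.69,-0.38],"turn":[0,0,0],"gripper":10}
    - {"translation":[0,-1.8,-0.55],"turn":[0,0,0],"gripper":10}

```text
time: 12.5
tool_pos: [539.6, -67.8, 43.6]
tcp_rot: [179.8, 0.1, 109.7]
ft_force: [5.5, 1.9, -4.2]
grip_width: 0.171
grasp_force: 29.3
```

```bash
cat > chk.py <<'E'
from h import *
import sys
from rig import monitor
def chk(a0,step,n=10):
    s=monitor.sense();f,P,_=wrist()
    a=np.radians(109.8);R=np.array([[np.cos(a),np.sin(a)],[-np.sin(a),np.cos(a)]])
    D=(P[...,:2]-[527.3,71])@R.T;X,Y=D[...,0],D[...,1];Z=P[...,2]+.7
    j=(Z>94)&(Z<103)&(abs(Y)<52)&(X>-48)&(X<40);t=R@(s["tool_pos"][:2]-[527.3,71])
    print("t",s["time"],"tcp vise",t.round(1),s["tool_pos"][2].round(1),"ang",np.degrees(np.arctan2(-(t[1]),s["tool_pos"][2]+18.9-82)).round(1)%360,"F",s["ft_force"].round(1),"grip",s["grasp_force"],"opening",s["grip_width"]*85.4)
    if j.sum()>50: print("jaw X",np.percentile(X[j],[2,98]).round(1))
    b=np.radians(a0)
    for i in range(1,n+1):
        c=np.radians(a0+step*i);print(a0+step*i,round(4/3*(np.sin(c)-np.sin(b)),2),round(-4/3*(np.cos(c)-np.cos(b)),2))
chk(*map(float,sys.argv[1:3]))
E
python3 chk.py 242 18
```

```text
t 12.5 tcp vise [-134.8   35.4] 43.6 ang 241.2 F [ 5.5  1.9 -4.2] grip 29.323642551898956 opening 14.56994212458209
jaw X [-32.  -13.5]
260.0 -0.14 -0.39
278.0 -0.14 -0.81
296.0 -0.02 -1.21
314.0 0.22 -1.55
332.0 0.55 -1.8
350.0 0.95 -1.94
368.0 1.36 -1.95
386.0 1.76 -1.82
404.0 2.1 -1.59
422.0 2.35 -1.25
```

Request:
drive_tool:
  series:
    - {"translation":[0,-0.14,-0.39],"turn":[0,0,0],"gripper":10}
    - {"translation":[0,-0.14,-0.81],"turn":[0,0,0],"gripper":10}
    - {"translation":[0,-0.02,-1.21],"turn":[0,0,0],"gripper":10}
    - {"translation":[0,0.22,-1.55],"turn":[0,0,0],"gripper":10}
    - {"translation":[0,0.55,-1.8],"turn":[0,0,0],"gripper":10}
    - {"translation":[0,0.95,-1.94],"turn":[0,0,0],"gripper":10}
    - {"translation":[0,1.36,-1.95],"turn":[0,0,0],"gripper":10}
    - {"translation":[0,1.76,-1.82],"turn":[0,0,0],"gripper":10}
    - {"translation":[0,2.1,-1.59],"turn":[0,0,0],"gripper":10}
    - {"translation":[0,2.35,-1.25],"turn":[0,0,0],"gripper":10}

```text
time: 13.55
tool_pos: [605.1, -44.1, 82.9]
tcp_rot: [180.0, 0.1, 109.8]
ft_force: [-0.4, 0.5, 5.8]
grip_width: 0.175
grasp_force: 30.9
```

```bash
python3 chk.py 422 18
```

```text
t 13.55 tcp vise [-134.6  -34.3] 82.9 ang 60.0 F [-0.4  0.5  5.8] grip 30.87436079978943 opening 14.987221933139868
jaw X [-24.3  -3.8]
440.0 0.14 0.39
458.0 0.14 0.81
476.0 0.02 1.21
494.0 -0.22 1.55
512.0 -0.55 1.8
530.0 -0.95 1.94
548.0 -1.36 1.95
566.0 -1.76 1.82
584.0 -2.1 1.59
602.0 -2.35 1.25
```

Request:
drive_tool:
  series:
    - {"translation":[0,0.14,0.39],"turn":[0,0,0],"gripper":10}
    - {"translation":[0,0.14,0.81],"turn":[0,0,0],"gripper":10}
    - {"translation":[0,0.02,1.21],"turn":[0,0,0],"gripper":10}
    - {"translation":[0,-0.22,1.55],"turn":[0,0,0],"gripper":10}
    - {"translation":[0,-0.55,1.8],"turn":[0,0,0],"gripper":10}
    - {"translation":[0,-0.95,1.94],"turn":[0,0,0],"gripper":10}
    - {"translation":[0,-1.36,1.95],"turn":[0,0,0],"gripper":10}
    - {"translation":[0,-1.76,1.82],"turn":[0,0,0],"gripper":10}
    - {"translation":[0,-2.1,1.59],"turn":[0,0,0],"gripper":10}
    - {"translation":[0,-2.35,1.25],"turn":[0,0,0],"gripper":10}

```text
time: 14.6
tool_pos: [539.6, -67.8, 43.3]
tcp_rot: [179.8, 0.1, 109.7]
ft_force: [9.0, 4.7, -3.4]
grip_width: 0.176
grasp_force: 30.4
```

```bash
python3 chk.py 602 12
python3 - <<'E'
from rig import cams
import cv2
f=cams.grab_frame("scene");cv2.imwrite("pics/s4.png",cv2.resize(f["image"][150:250,210:340,::-1],None,fx=5,fy=5,interpolation=cv2.INTER_CUBIC))
E
```

```text
t 14.6 tcp vise [-134.8   35.4] 43.3 ang 240.8 F [ 9.   4.7 -3.4] grip 30.356163382530212 opening 15.053634389554174
jaw X [-17.3 -10.6]
614.0 -0.1 -0.26
626.0 -0.15 -0.53
638.0 -0.14 -0.81
650.0 -0.08 -1.08
662.0 0.05 -1.33
674.0 0.22 -1.55
686.0 0.43 -1.73
698.0 0.68 -1.86
710.0 0.95 -1.94
722.0 1.22 -1.96
```

View pics/s4.png

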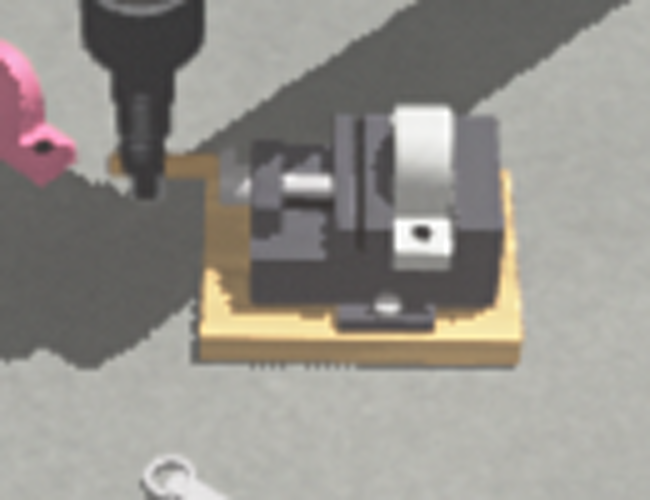

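The housing stands upright and square (crop 425,185). The sliding jaw (350,180) has advanced close to it and the handle is held at (145,165). I keep winding, slower.

Request:
drive_tool:
  series:
    - {"translation":[0,-0.1,-0.26],"turn":[0,0,0],"gripper":10}
    - {"translation":[0,-0.15,-0.53],"turn":[0,0,0],"gripper":10}
    - {"translation":[0,-0.14,-0.81],"turn":[0,0,0],"gripper":10}
    - {"translation":[0,-0.08,-1.08],"turn":[0,0,0],"gripper":10}
    - {"translation":[0,0.05,-1.33],"turn":[0,0,0],"gripper":10}
    - {"translation":[0,0.22,-1.55],"turn":[0,0,0],"gripper":10}
    - {"translation":[0,0.43,-1.73],"turn":[0,0,0],"gripper":10}
    - {"translation":[0,0.68,-1.86],"turn":[0,0,0],"gripper":10}
    - {"translation":[0,0.95,-1.94],"turn":[0,0,0],"gripper":10}
    - {"translation":[0,1.22,-1.96],"turn":[0,0,0],"gripper":10}
  force: 40

```text
time: 15.7
tool_pos: [569.1, -57.1, 103.0]
tcp_rot: [-179.5, -0.0, 109.9]
ft_force: [-5.2, -6.9, 10.8]
grip_width: 0.17
grasp_force: 41.0
```

```bash
python3 chk.py 722 7
```

```text
t 15.7 tcp vise [-134.7    4.1] 103.0 ang 354.1 F [-5.2 -6.9 10.8] grip 41.040319204330444 opening 14.536925449705592
jaw X [-12.3  -2.1]
729.0 0.16 0.02
736.0 0.32 0.05
743.0 0.47 0.11
750.0 0.62 0.18
757.0 0.76 0.27
764.0 0.88 0.37
771.0 0.99 0.49
778.0 1.08 0.63
785.0 1.16 0.77
792.0 1.22 0.92
```

Request:
drive_tool:
  series:
    - {"translation":[0,0.16,0.02],"turn":[0,0,0],"gripper":10}
    - {"translation":[0,0.32,0.05],"turn":[0,0,0],"gripper":10}
    - {"translation":[0,0.47,0.11],"turn":[0,0,0],"gripper":10}
    - {"translation":[0,0.62,0.18],"turn":[0,0,0],"gripper":10}
    - {"translation":[0,0.76,0.27],"turn":[0,0,0],"gripper":10}
    - {"translation":[0,0.88,0.37],"turn":[0,0,0],"gripper":10}
    - {"translation":[0,0.99,0.49],"turn":[0,0,0],"gripper":10}
    - {"translation":[0,1.08,0.63],"turn":[0,0,0],"gripper":10}
    - {"translation":[0,1.12,0.7],"turn":[0,0,0],"gripper":10}
    - {"translation":[0,1.12,0.7],"turn":[0,0,0],"gripper":10}

```text
time: 16.75
tool_pos: [605.2, -44.0, 82.6]
tcp_rot: [179.9, 0.1, 109.8]
ft_force: [2.2, 0.9, 4.1]
grip_width: 0.173
grasp_force: 40.5
```

```bash
python3 chk.py 781 3
```

```text
t 16.75 tcp vise [-134.6  -34.3] 82.6 ang 60.4 F [2.2 0.9 4.1] grip 40.494226813316345 opening 14.77545711286506
jaw X [-9.7 -1.2]
784.0 0.03 0.06
787.0 0.06 0.13
790.0 0.09 0.19
793.0 0.11 0.26
796.0 0.13 0.32
799.0 0.14 0.39
802.0 0.15 0.46
805.0 0.16 0.53
808.0 0.17 0.6
811.0 0.17 0.67
```

Request:
drive_tool:
  series:
    - {"translation":[0,0.04,0.1],"turn":[0,0,0],"gripper":10}
    - {"translation":[0,0.04,0.1],"turn":[0,0,0],"gripper":10}
    - {"translation":[0,0,0],"turn":[0,0,0],"gripper":30}
    - {"translation":[0,0,0],"turn":[0,0,0],"gripper":50}
    - {"translation":[0,0,0],"turn":[0,0,0],"gripper":50}
    - {"translation":[0,0,0],"turn":[0,0,0],"gripper":50}
    - {"translation":[0,0,-1],"turn":[0,0,0],"gripper":50}
    - {"translation":[0,0,-2],"turn":[0,0,0],"gripper":50}
    - {"translation":[-1,0,-3.5],"turn":[0,0,0],"gripper":50}
    - {"translation":[-2,0,-4],"turn":[0,0,0],"gripper":50}

```text
time: 17.8
tool_pos: [625.7, -100.1, 204.6]
tcp_rot: [179.8, 0.1, 109.9]
ft_force: [0.8, 0.6, -0.5]
grip_width: 0.587
grasp_force: 0.0
```

Run:
```python
from h import *
from rig import cams
a=np.radians(109.8);R=np.array([[np.cos(a),np.sin(a)],[-np.sin(a),np.cos(a)]])
for n in("wrist","scene","top"):
    if n=="wrist": f,P,s=wrist();P[...,2]+=.7
    else: f=cams.grab_frame(n);P=cloud(f);P[...,2]+={"top":1.9,"scene":.7}[n]
    D=(P[...,:2]-[527.3,71])@R.T;X,Y=D[...,0],D[...,1];Z=P[...,2]
    q=(Z>112)&(Z<146)&(abs(Y)<40)&(abs(X-38)<28)
    if q.sum()>20: c,sz,yw=rect(P[q]);print(n,"housing X,Y",R@(c-[527.3,71]),sz,yw,"ztop",np.percentile(Z[q],97))
    h=(X<-95)&(X>-160)&(Z>70)&(Z<130)&(abs(Y)<55)
    if h.sum()>10: print(n,"handle Y",np.median(Y[h]),"Z",np.percentile(Z[h],90))
    if n=="scene": cv2.imwrite("pics/s5.png",cv2.resize(f["image"][150:250,210:340,::-1],None,fx=5,fy=5,interpolation=cv2.INTER_CUBIC))
print(s["time"],s["tool_pos"],s["ft_force"])
```

```text
wrist handle Y -35.49163946008439 Z 106.42346218030934
scene housing X,Y [40.99626947 -3.91865917] [57.  34.2] 21.78 ztop 143.07254431513837
scene handle Y -39.663219900112445 Z 108.34757361605462
17.8 [ 625.71403871 -100.0539061   204.62290427] [ 0.82595884  0.5527831  -0.51633631]
```

View pics/s5.png

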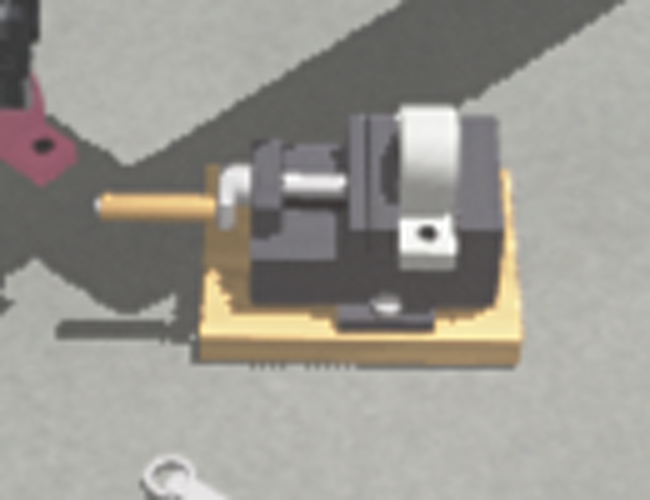

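The handle stayed at about 784° after release. The housing is upright and flush between both jaws (crop 428,185), and the gripper is clear. I'm handing in.

```bash
python3 -c "
from rig import job
print(job.finish_job())"
```

```text
the job is handed in; nothing more can be done
None
```

The job is handed in: the larger grey housing stands upright against the fixed jaw and the crank is wound to about 13.7 rad, with the gripper clear at 17.8 s; the clamping force was not measured and no verdict was returned.

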